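# Set the flip tags of the welding consumables rack

### The arm

A 7-joint arm with a two-finger parallel gripper is mounted at the origin on the work surface. World frame = base frame: x ahead of the robot, y to its left, z up, the work surface at z = 0. Lengths are in m, angles in rad, forces in N, time in s.
With the tool pointing down it reaches from about 0.4 to 0.85 m from the base axis. Payload 10.4 kg.
Tool frame: the origin (TCP) lies midway between the tips of the shut fingers; the grasp point (between the pads) lies 19 mm behind it; z points along the fingers, y is the line along which they close (so a half turn about z gives the same grasp; the last joint's range is limited). The gripper opens to 87 mm and grips with 3 to 60 N. Pads are 19 mm wide; open, the fingers measure 117 mm over their backs; the gripper's body (75 mm by 190 mm) begins 51 mm behind the grasp point.
Start: joints at [-1.217, 0.332, -0.065, 1.46, 0.022, 1.35, -0.088], TCP at [0.23, 0.581, 0.189] pointing down, gripper open.
Joint ranges: [-2.6, 2.6], [-0.5, 2.12], [-1.47, 1.34], [0.16, 2.42], [-1.27, 4.41], [0.06, 2.06], [-2.6, 2.6]. Speed limits (rad/s): [2.22, 2.22, 2.79, 2.79, 3.14, 3.14, 3.14].

### API

Orientations are given as a unit quaternion [x, y, z, w].
In Python, from bench import sensors, eyes, order gives the robot as it stands.
- The arm moves only by the tool arm_command, never from a script. Its argument "steps" is a list of rows, each an object with "rot": the turn, a rotation vector about the world's x, y, z in degrees, a list of three; "slide": the shift along the world's x, y, z in m, a list of three; "grip": the opening, from 0 (shut) to 1 (fully open). A call has exactly 8 rows; each row shifts and turns the commanded pose from where the row before left it; what a row does not reach is not made up. A row lasts 1/8 s, in which the tool goes at most 62.5 mm and 10.7 degrees, less where a joint would pass 70% of its speed; a pose out of reach is approached as far as the arm can. A call with a gripper value outside its range is refused whole. The fingers move at their own pace and stop on an object; "newtons" is the grip in N (left out, the last holds). Time passes only in rows, so rows that do not move let the fingers close, or fill a call up. It gives the time, the measured TCP pose, the force, the opening and the grip force at its end, in the units of the state.
- sensors.read_state(): the state, without advancing time (a new reading comes with each control period).
- eyes.camera(name): name is "scene" or "side" or "wrist"; returns a dict with "pixels" (400x640x3 uint8, red, green, blue), "intrinsics" (3x3 intrinsics, pixels), "pose" (4x4, takes a point from camera to world coordinates). Camera axes: x right, y down, z forward; pixel columns grow to the right and rows downward; lengths in m; the calibration is good to about 2 mm. A picture is of the moment at which its call begins. There is no depth.
- order.close_job(): hands the job in; it is judged then, once.
Trained networks look in a picture, given as the dict that the camera call returned (one of the last four; its "shot" number tells which), for a name from the list of things; names that differ only in an ending like _2 or _b are one class to them, and where a whole thing is asked for, a point or a joint stands for the part that bears it (a point fixed in the world has none). Each returns a list of dicts, best first, with "conf" (0 to 1); they miss things now and then, are a little off and sometimes report something else, mostly with a low value. They report only what shows in the picture. A call takes as long as a camera call. They do not tell look-alikes from the thing itself.
- eyes.look_for(name, picture): "bbox" ([left, top, right, bottom] in pixels, round what is visible of it).
The state is a dict: "time": time; "joint_positions": joint angles; "joint_vel": joint speeds; "joint_torque": joint torques, N m; "ee_pos": TCP position; "eef_rot": TCP orientation; "ft_force": force on the tool from outside, world axes, zero at the start; "torque": the same for the moment, N m; "width": finger opening in m; "grip_force": force on a finger pad.
Only numpy, scipy, OpenCV 4.12 (cv2) and the standard library are available. Lean on these libraries where they do the work, as an engineer would, in place of code of your own. Each camera call takes 0.05 s, during which the arm holds its last target. There are 200 camera calls.

### The job

The consumables bins on the welding bench have just been topped up, but the hinged flip tags in front of them are out of date. Tip over, with light pushes and without pinching, each tag that is wrong, so that every full bin has its tag lying green face up and the bin that is not full has its tag red face up, all tags fully over on their rests. Leave the bins and the tools where they stand.

Things in the scene. Friction and masses are not known exactly. Their poses are not given: they have to be found in the camera images.
- rack: grey sheet-steel bench rack, fixed, 270 mm deep (its x) by 506 mm wide (its y). Origin: centre of its underside on the bench; x points from the tag rail to the bins. The rail along its front (85 mm deep, top 45 mm above the bench, centre line at x = -85 mm) carries four flip tags 122 mm apart; behind each tag, on the pan 6 mm above the bench, stands a bin
- holder1: steel V cradle of flip tag 1, screwed to the tag rail in any of the four places. Origin: centre of its foot on the rail's top, axes as the rack's. The hinge pin runs along x, 20 mm above the origin; rest wings rise at 50 degrees to its left and right, to 35 mm above the origin and 16 mm sideways. Its bin is the one straight behind it, centre 140 mm further along x
- tag1 (a joint): angle of flip tag 1 about its pin (rad): 0 = leaning left (+y) on the left wing, red face showing upward; 1.396 = over to the right (-y) on the right wing, green face upward; 0.698 = upright. Loose hinge: past upright it falls over by its own weight on to the wing. At rest it leans 40 degrees from upright, its free edge 33 mm sideways of the pin and 60 mm above the rail
- tag1_edge (a point): middle of the free edge of flip tag 1, a light plate (40 g): 60 mm along x, 52 mm from pin to edge, 3 mm thick, 4 mm black bead on the edge. The edge stands well past the wing: a fingertip lowered outside it can push it up and over. 55 mm are free between two tags leaning towards each other
- holder2: steel V cradle of flip tag 2, screwed to the tag rail in any of the four places. Origin: centre of its foot on the rail's top, axes as the rack's. The hinge pin runs along x, 20 mm above the origin; rest wings rise at 50 degrees to its left and right, to 35 mm above the origin and 16 mm sideways. Its bin is the one straight behind it, centre 140 mm further along x
- tag2 (a joint): angle of flip tag 2 about its pin (rad): 0 = leaning left (+y) on the left wing, red face showing upward; 1.396 = over to the right (-y) on the right wing, green face upward; 0.698 = upright. Loose hinge: past upright it falls over by its own weight on to the wing. At rest it leans 40 degrees from upright, its free edge 33 mm sideways of the pin and 60 mm above the rail
- tag2_edge (a point): middle of the free edge of flip tag 2, a light plate (40 g): 60 mm along x, 52 mm from pin to edge, 3 mm thick, 4 mm black bead on the edge. The edge stands well past the wing: a fingertip lowered outside it can push it up and over. 55 mm are free between two tags leaning towards each other
- holder3: steel V cradle of flip tag 3, screwed to the tag rail in any of the four places. Origin: centre of its foot on the rail's top, axes as the rack's. The hinge pin runs along x, 20 mm above the origin; rest wings rise at 50 degrees to its left and right, to 35 mm above the origin and 16 mm sideways. Its bin is the one straight behind it, centre 140 mm further along x
- tag3 (a joint): angle of flip tag 3 about its pin (rad): 0 = leaning left (+y) on the left wing, red face showing upward; 1.396 = over to the right (-y) on the right wing, green face upward; 0.698 = upright. Loose hinge: past upright it falls over by its own weight on to the wing. At rest it leans 40 degrees from upright, its free edge 33 mm sideways of the pin and 60 mm above the rail
- tag3_edge (a point): middle of the free edge of flip tag 3, a light plate (40 g): 60 mm along x, 52 mm from pin to edge, 3 mm thick, 4 mm black bead on the edge. The edge stands well past the wing: a fingertip lowered outside it can push it up and over. 55 mm are free between two tags leaning towards each other
- holder4: steel V cradle of flip tag 4, screwed to the tag rail in any of the four places. Origin: centre of its foot on the rail's top, axes as the rack's. The hinge pin runs along x, 20 mm above the origin; rest wings rise at 50 degrees to its left and right, to 35 mm above the origin and 16 mm sideways. Its bin is the one straight behind it, centre 140 mm further along x
- tag4 (a joint): angle of flip tag 4 about its pin (rad): 0 = leaning left (+y) on the left wing, red face showing upward; 1.396 = over to the right (-y) on the right wing, green face upward; 0.698 = upright. Loose hinge: past upright it falls over by its own weight on to the wing. At rest it leans 40 degrees from upright, its free edge 33 mm sideways of the pin and 60 mm above the rail
- tag4_edge (a point): middle of the free edge of flip tag 4, a light plate (40 g): 60 mm along x, 52 mm from pin to edge, 3 mm thick, 4 mm black bead on the edge. The edge stands well past the wing: a fingertip lowered outside it can push it up and over. 55 mm are free between two tags leaning towards each other
- bin_tips: open-topped blue plastic bin, 150 mm deep (x), 108 mm wide (y), 75 mm high at the back and 42 mm at its lip towards the tags, loose, in any of the four bin places. Origin: centre of its underside. FULL: heaped with copper contact tips
- bin_cups: open-topped blue plastic bin, 150 mm deep (x), 108 mm wide (y), 75 mm high at the back and 42 mm at its lip towards the tags, loose, in any of the four bin places. Origin: centre of its underside. FULL: heaped with white ceramic gas cups
- bin_diffusers: open-topped blue plastic bin, 150 mm deep (x), 108 mm wide (y), 75 mm high at the back and 42 mm at its lip towards the tags, loose, in any of the four bin places. Origin: centre of its underside. FULL: heaped with brass gas diffusers
- bin_low: open-topped blue plastic bin, 150 mm deep (x), 108 mm wide (y), 75 mm high at the back and 42 mm at its lip towards the tags, loose, in any of the four bin places. Origin: centre of its underside. NOT FULL: only two steel nozzles left on its bare floor
- wire_brush: bystander: wooden wire brush, 270 x 26 x 28 mm, lying on the bench right of the rack; origin on the bench under its middle, length along its x
- spray_can: bystander: yellow spray can, 58 mm across, 150 mm tall, standing left of the rack; origin at the centre of its underside
- wire_spool: bystander: spool of copper welding wire, 100 mm across, 50 mm tall, lying flat in front of the rack's left end; origin at the centre of its underside
Mind the look-alikes: they are no part of the job. Leave any pink, purple or turquoise look-alike of the bin_low alone.

How it is judged:
By the outcome, as a careful person would: the job done as asked, in the order asked, and still so for the second after the job is handed in, with the robot touching nothing.
It also fails if it takes over 64 s, if anything falls off the work surface, if the arm or the gripper's body presses on something with over 40 N, if the wrist force passes 120 N, or if a joint passes its speed limit or range.

## Working session

There is one attempt and no reset: what is moved stays moved. The work goes in short steps, Python scripts to look and compute and a tool call to move; the robot and the scene stay as the last step left them, time stands still between calls to the robot, and variables do not carry over. Pictures are saved under pics/ and viewed, at most 10 in all, crops included, and the job is handed in when it is done.

Besides the shell and the picture viewer there is one more tool, called after "Emit:" as name(argument=value, ...) on one line, values as JSON. arm_command: Moves the arm, as the interface text tells. Its arguments: {"type":"object","properties":{"steps":{"type":"array","items":{"type":"object","properties":{"rot":{"type":"array","items":{"type":"number"}},"slide":{"type":"array","items":{"type":"number"}},"grip":{"type":"number"}}}},"newtons":{"type":"number"}},"required":["steps"]}

```bash
mkdir -p pics; cat > h.py <<'E'
import numpy as np,cv2
from bench import sensors,eyes,order
def save(p,n): cv2.imwrite('pics/'+n,p['pixels'][:,:,::-1])
def proj(p,X):
    T=np.linalg.inv(p['pose']);c=T[:3,:3]@np.array(X)+T[:3,3];u=p['intrinsics']@c;return u[:2]/u[2]
def onz(p,uv,z):
    d=p['pose'][:3,:3]@np.linalg.inv(p['intrinsics'])@np.array([*uv,1.]);o=p['pose'][:3,3];return o+d*(z-o[2])/d[2]
E
python3 - <<'E'
from h import *
for n in('scene','side'):
    p=eyes.camera(n);save(p,n+'1.png');print(n,p['pose'].round(3).tolist())
    for k in ['rack','holder1','tag1','bin_low','bin_tips','bin_cups','bin_diffusers']:
        print(k,[(np.round(d['bbox']).tolist(),round(d['conf'],2)) for d in eyes.look_for(k,p)[:5]])
s=sensors.read_state();print(s['ee_pos'],s['eef_rot'],s['time'])
E
```

```text
scene [[-0.75, 0.526, -0.401, 1.039], [0.661, 0.609, -0.439, 0.577], [0.013, -0.594, -0.804, 1.12], [0.0, 0.0, 0.0, 1.0]]
rack [([407.0, 279.0, 437.0, 319.0], 0.74), ([222.0, 166.0, 402.0, 323.0], 0.58)]
holder1 [([305.0, 190.0, 327.0, 209.0], 0.78), ([279.0, 173.0, 299.0, 185.0], 0.76), ([360.0, 227.0, 383.0, 261.0], 0.68), ([333.0, 211.0, 355.0, 232.0], 0.65)]
tag1 [([359.0, 229.0, 380.0, 251.0], 0.82), ([335.0, 211.0, 356.0, 229.0], 0.6), ([285.0, 174.0, 301.0, 181.0], 0.44)]
bin_low [([313.0, 129.0, 364.0, 174.0], 0.92), ([186.0, 157.0, 233.0, 200.0], 0.92), ([254.0, 202.0, 310.0, 258.0], 0.74), ([363.0, 179.0, 425.0, 225.0], 0.7)]
bin_tips [([309.0, 253.0, 373.0, 313.0], 0.61)]
bin_cups [([284.0, 226.0, 340.0, 287.0], 0.69)]
bin_diffusers [([229.0, 184.0, 284.0, 233.0], 0.68)]
side [[0.923, -0.234, 0.307, 0.16], [-0.386, -0.539, 0.749, -0.899], [-0.01, -0.809, -0.587, 0.796], [0.0, 0.0, 0.0, 1.0]]
rack [([270.0, 168.0, 440.0, 282.0], 0.71)]
holder1 [([315.0, 196.0, 341.0, 227.0], 0.97), ([279.0, 166.0, 302.0, 181.0], 0.76), ([294.0, 172.0, 324.0, 203.0], 0.66), ([318.0, 160.0, 384.0, 206.0], 0.59), ([336.0, 220.0, 366.0, 256.0], 0.55)]
tag1 [([295.0, 174.0, 314.0, 197.0], 0.89), ([338.0, 221.0, 364.0, 246.0], 0.87), ([302.0, 143.0, 358.0, 189.0], 0.74), ([318.0, 159.0, 382.0, 208.0], 0.7), ([312.0, 194.0, 340.0, 219.0], 0.56)]
bin_low [([238.0, 244.0, 295.0, 319.0], 0.93), ([344.0, 180.0, 406.0, 228.0], 0.85), ([431.0, 243.0, 495.0, 323.0], 0.84), ([205.0, 185.0, 267.0, 242.0], 0.57)]
bin_tips [([301.0, 141.0, 359.0, 183.0], 0.79)]
bin_cups [([319.0, 157.0, 384.0, 207.0], 0.61)]
bin_diffusers [([363.0, 200.0, 438.0, 260.0], 0.98)]
[0.22996354 0.5811734  0.18865241] [1.87282229e-01 9.82306147e-01 2.66620302e-05 1.02081340e-05] 0.8
```

View pics/scene1.png

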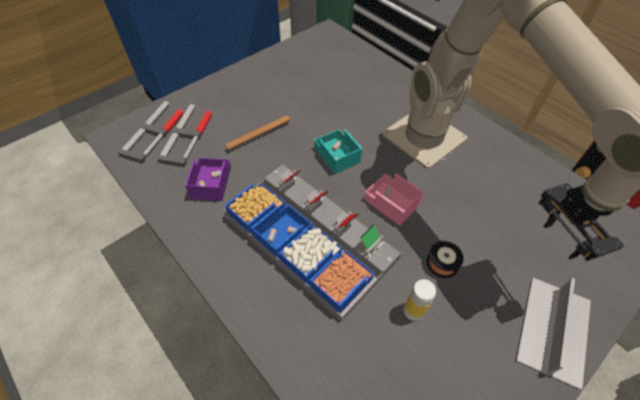

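View pics/side1.png

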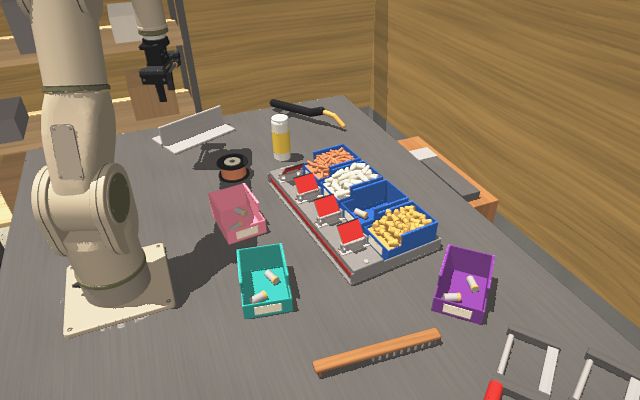

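The bins from the left (+y) are tips, cups, low and diffusers. The tips tag is green in the scene view (372,237). The tags of cups, low and diffusers are red in the side view at (307,186), (327,208) and (350,234). So the cups and diffusers tags are wrong. I'll fit the rack pose and check it on zoomed crops.

```bash
cat >> h.py <<'E'
Y=[.183,.061,-.061,-.183]
def W(q,L):
    c,s=np.cos(q[2]),np.sin(q[2]);L=np.atleast_2d(L);return np.c_[q[0]+c*L[:,0]-s*L[:,1],q[1]+s*L[:,0]+c*L[:,1],L[:,2]]
def bb(p,X):
    u=np.array([proj(p,x) for x in X]);return np.r_[u.min(0),u.max(0)]
def binp(y): return [(.055+a,y+b,z) for b in(-.054,.054) for a,z in((-.075,.006),(-.075,.048),(.075,.006),(.075,.081))]
def tagp(y,lean): return [(-.085+a,y+l,z) for a in(-.03,.03) for l,z in((0,.065),(lean*.033,.105))]
E
cat > fit.py <<'E'
from h import *
from scipy.optimize import least_squares
ps=[eyes.camera('scene'),eyes.camera('side')]
B=[{0:[309,253,373,313],1:[284,226,340,287],2:[254,202,310,258],3:[229,184,284,233]},
   {0:[301,141,359,183],1:[319,157,384,207],2:[344,180,406,228],3:[363,200,438,260]}]
T=[{},{1:[295,174,314,197],2:[312,194,340,219],3:[338,221,364,246]}]
def res(q):
    r=[]
    for p,b,t in zip(ps,B,T):
        for i in b: r.append(bb(p,W(q,binp(Y[i])))-b[i])
        for i in t: r.append(bb(p,W(q,tagp(Y[i],1)))-t[i])
    return np.concatenate(r)
f=least_squares(res,[.6,0,.2],loss='soft_l1');q=f.x
print(q,res(q).reshape(-1,4).round(1).tolist())
np.save('q.npy',q)
for p,n in zip(ps,('a','b')):
    im=p['pixels'][:,:,::-1].copy();b=bb(p,W(q,[(x,y,z) for x in(-.135,.135) for y in(-.253,.253) for z in(0,.1)])).astype(int)
    s=4;x0,y0=b[0]-5,b[1]-5;im=cv2.resize(im[y0:b[3]+5,x0:b[2]+5],None,fx=s,fy=s,interpolation=cv2.INTER_CUBIC)
    def d(L,c,cl=True): cv2.polylines(im,[np.int32([(proj(p,x)-[x0,y0]+.5)*s for x in W(q,L)])],cl,c,1)
    d([(-.135,-.253,0),(-.135,.253,0),(.135,.253,0),(.135,-.253,0)],(255,255,0))
    d([(-.1275,-.253,.045),(-.1275,.253,.045),(-.0425,.253,.045),(-.0425,-.253,.045)],(0,255,255))
    for i,l in enumerate((-1,1,1,1)): t=tagp(Y[i],l);d([t[0],t[1],t[3],t[2]],(255,0,255))
    k=min(1,800/im.shape[1],600/im.shape[0]);cv2.imwrite(f'pics/fit_{n}.png',cv2.resize(im,None,fx=k,fy=k))
for i in(1,3):
    for l in(.033,.05,.06,-.01): print(i,l,W(q,[(-.085,Y[i]+l,0)])[0,:2].round(4))
E
python3 fit.py
```

```text
[0.61642033 0.05285091 0.10441689] [[1.2, -4.7, 0.9, 0.8], [-4.7, -1.5, 1.8, -1.2], [-3.2, 0.4, 2.2, 2.0], [-4.5, -2.1, 1.3, 3.2], [0.5, 2.2, 1.1, 8.3], [0.7, 2.8, -1.3, 5.2], [-3.8, -1.5, 2.5, 8.0], [0.4, -0.1, 0.1, 3.5], [-2.0, -2.0, 3.7, -1.8], [1.2, -0.8, -0.7, -0.5], [-1.4, -3.4, 0.3, -0.6]]
1 0.033 [0.5221 0.1375]
1 0.05 [0.5203 0.1544]
1 0.06 [0.5193 0.1643]
1 -0.01 [0.5266 0.0947]
3 0.033 [ 0.5475 -0.1052]
3 0.05 [ 0.5457 -0.0883]
3 0.06 [ 0.5447 -0.0783]
3 -0.01 [ 0.552 -0.148]
```

View pics/fit_a.png

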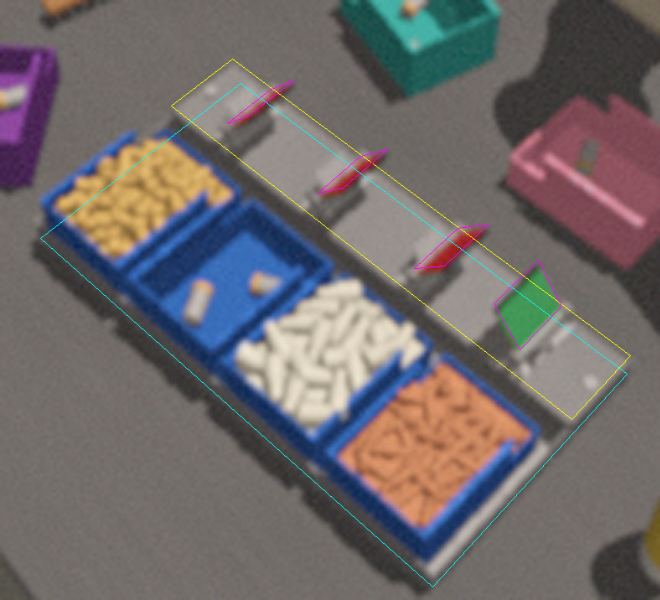

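View pics/fit_b.png

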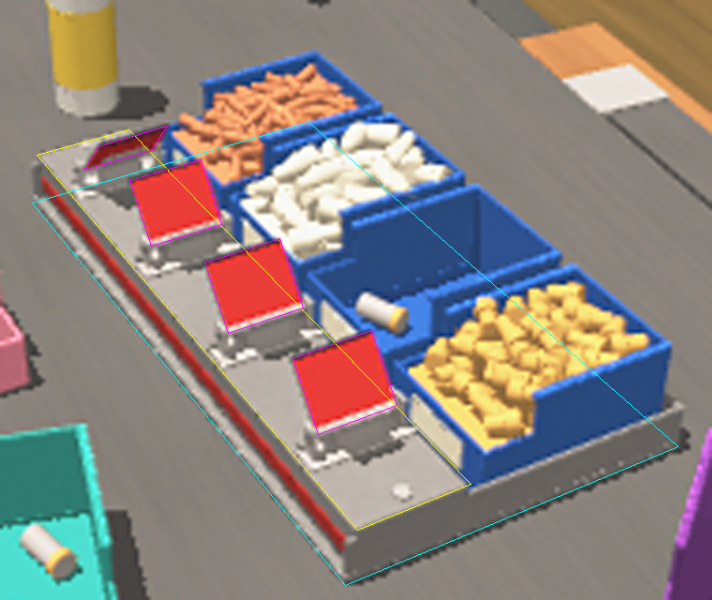

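The fit lies on the tags to within about 3 mm, and it confirms that cups and diffusers are the wrong tags. I'll approach with the fingers shut and their closing line along the tags.

Emit:
arm_command(steps=[{"slide":[0.03,-0.045,0.003],"rot":[0,0,-7.8],"grip":0},{"slide":[0.03,-0.045,0.003],"rot":[0,0,-7.8],"grip":0},{"slide":[0.03,-0.045,0.003],"rot":[0,0,-7.8],"grip":0},{"slide":[0.03,-0.045,0.003],"rot":[0,0,-7.8],"grip":0},{"slide":[0.03,-0.045,0],"rot":[0,0,-7.8],"grip":0},{"slide":[0.03,-0.045,0],"rot":[0,0,-7.8],"grip":0},{"slide":[0.03,-0.045,0],"rot":[0,0,-7.8],"grip":0},{"slide":[0.03,-0.045,0],"rot":[0,0,-7.8],"grip":0}])

```text
time: 1.9
ee_pos: [0.4708, 0.2197, 0.201]
eef_rot: [0.671, 0.742, 0.0, 0.0]
ft_force: [0.8, 0.9, -0.6]
width: 0.0151
grip_force: 0.0
```

```bash
python3 - <<'E'
from h import *
from scipy.spatial.transform import Rotation as R
s=sensors.read_state();print(s['time'],s['ee_pos'],R.from_quat(s['eef_rot']).as_matrix().round(3).tolist(),s['width'],s['ft_force'])
q=np.load('q.npy')
for i,l in((1,.061),(1,-.002),(3,.061),(3,-.002)):
    d=W(q,[(-.085,Y[i]+l,.088)])[0];print(i,l,d.round(4),(d-s['ee_pos']).round(4))
E
```

```text
1.9 [0.47076986 0.21968385 0.20097751] [[-0.1, 0.995, 0.001], [0.995, 0.1, 0.001], [0.001, 0.001, -1.0]] 0.015137434748875066 [ 0.81690327  0.86720122 -0.58051604]
1 0.061 [0.5192 0.1653 0.088 ] [ 0.0484 -0.0544 -0.113 ]
1 -0.002 [0.5257 0.1027 0.088 ] [ 0.055 -0.117 -0.113]
3 0.061 [ 0.5446 -0.0773  0.088 ] [ 0.0738 -0.297  -0.113 ]
3 -0.002 [ 0.5512 -0.14    0.088 ] [ 0.0804 -0.3597 -0.113 ]
```

Emit:
arm_command(steps=[{"slide":[0.024,-0.027,0],"grip":0},{"slide":[0.024,-0.027,0],"grip":0},{"slide":[0,0,0],"grip":0},{"slide":[0,0,-0.03],"grip":0},{"slide":[0,0,-0.03],"grip":0},{"slide":[0,0,-0.025],"grip":0},{"slide":[0,0,-0.026],"grip":0},{"slide":[0,0,0],"grip":0}])

```text
schema error: expected keys rot, slide, grip
```

```bash
python3 - <<'E'
from h import *
p=eyes.camera('side');cv2.imwrite('pics/c1.png',cv2.resize(p['pixels'][110:270,240:450,::-1],None,fx=3.5,fy=3.5,interpolation=cv2.INTER_CUBIC))
E
```

```text
(no output)
```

View pics/c1.png

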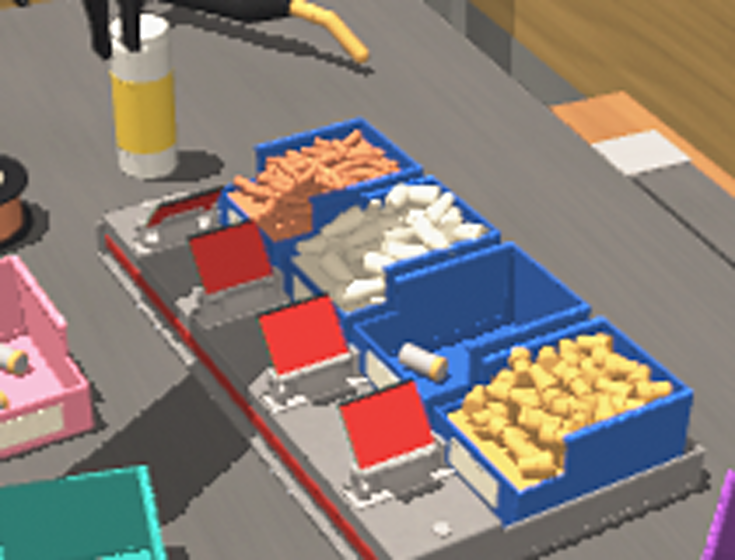

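The call was refused because it lacked "rot", so nothing moved. The picture shows the scene unchanged, with the fingertips still high near crop (115,30). I'll send it again.

Emit:
arm_command(steps=[{"slide":[0.024,-0.027,0],"rot":[0,0,0],"grip":0},{"slide":[0.024,-0.027,0],"rot":[0,0,0],"grip":0},{"slide":[0,0,0],"rot":[0,0,0],"grip":0},{"slide":[0,0,-0.03],"rot":[0,0,0],"grip":0},{"slide":[0,0,-0.03],"rot":[0,0,0],"grip":0},{"slide":[0,0,-0.025],"rot":[0,0,0],"grip":0},{"slide":[0,0,-0.026],"rot":[0,0,0],"grip":0},{"slide":[0,0,0],"rot":[0,0,0],"grip":0}])

```text
time: 2.95
ee_pos: [0.5162, 0.1676, 0.0882]
eef_rot: [0.669, 0.744, -0.002, -0.001]
ft_force: [0.1, 0.1, 0.1]
width: 0.0006
grip_force: 0.0
```

```bash
python3 - <<'E'
from h import *
p=eyes.camera('side');cv2.imwrite('pics/c2.png',cv2.resize(p['pixels'][110:270,240:450,::-1],None,fx=3.5,fy=3.5,interpolation=cv2.INTER_CUBIC))
E
```

```text
(no output)
```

View pics/c2.png

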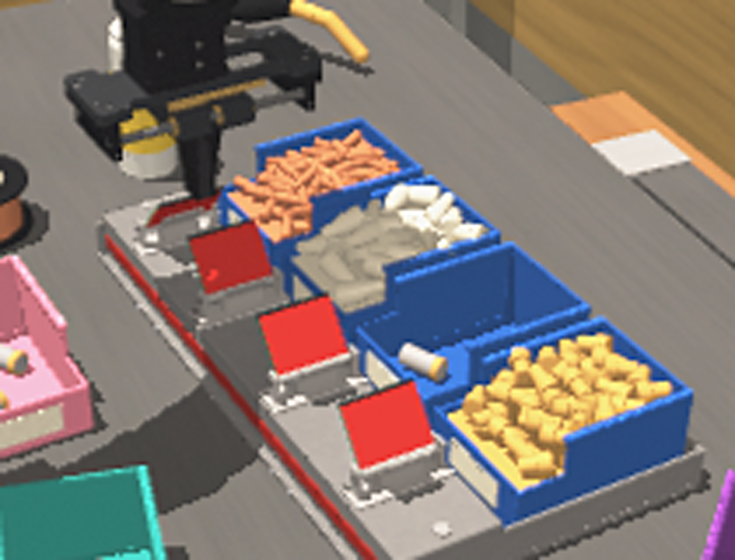

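The finger is down near crop (203,190), close to the tips tag. I'll check that against the projected positions.

```bash
python3 - <<'E'
from h import *
p=eyes.camera('side');q=np.load('q.npy');s=sensors.read_state();e=s['ee_pos']
f=lambda X:((proj(p,X)-[240,110]+.5)*3.5).round().tolist()
print(e,f(e),f(e+[0,0,.05]))
for i,l in((0,-1),(1,1)):
    print(i,[f(x) for x in W(q,tagp(Y[i],l))])
c=eyes.camera('scene');b=proj(c,e);x0,y0=(b-60).astype(int)
im=cv2.resize(c['pixels'][y0:y0+120,x0:x0+120,::-1],None,fx=5,fy=5,interpolation=cv2.INTER_CUBIC)
g=lambda X:(proj(c,X)-[x0,y0]+.5)*5
cv2.circle(im,tuple(int(v) for v in g(e)),4,(0,255,255),1)
for i,l in((0,-1),(1,1)):
    t=W(q,tagp(Y[i],l));cv2.polylines(im,[np.int32([g(t[k]) for k in(0,1,3,2)])],True,(255,0,255),1)
cv2.imwrite('pics/c3.png',im)
E
```

```text
[0.51800668 0.16788707 0.09051127] [204.0, 226.0] [201.0, 174.0]
0 [[145.0, 229.0], [158.0, 207.0], [208.0, 211.0], [223.0, 188.0]]
1 [[208.0, 300.0], [187.0, 239.0], [274.0, 279.0], [254.0, 219.0]]
```

View pics/c3.png

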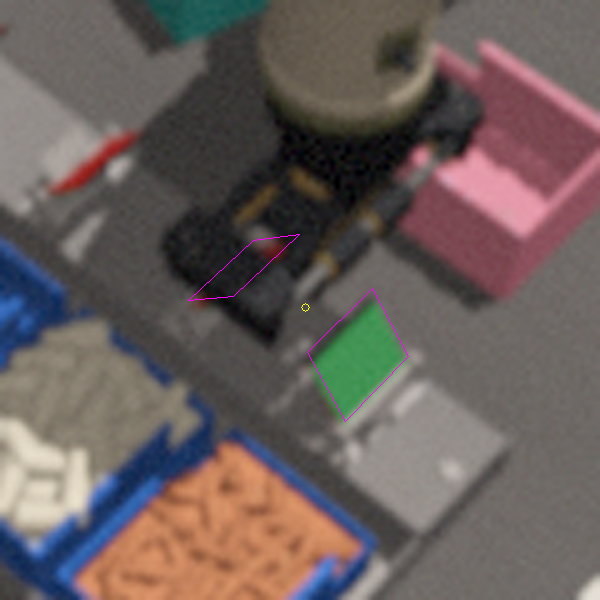

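The scene view shows the marker at (305,307) in the gap between the two tags, but I can't make out the dark finger itself. I'll take a closer look from the side.

```bash
python3 - <<'E'
from h import *
e=sensors.read_state();print(e['ee_pos'],e['eef_rot'],e['ft_force']);e=e['ee_pos'];out=[]
for n in('side','scene'):
    p=eyes.camera(n);b=proj(p,e);x0,y0=(b-25).astype(int)
    im=np.clip(p['pixels'][y0:y0+45,x0:x0+45,::-1].astype(float)*1.9,0,255).astype('uint8');im=cv2.resize(im,None,fx=8.5,fy=8.5,interpolation=cv2.INTER_CUBIC)
    cv2.circle(im,tuple(int(v) for v in (b-[x0,y0]+.5)*8.5),4,(0,255,255),1);out.append(im)
cv2.imwrite('pics/c4.png',np.hstack(out))
E
```

```text
[0.51840821 0.16786559 0.09091911] [6.68868318e-01 7.43380475e-01 7.74341385e-04 2.08700487e-04] [ 0.6231475   0.35523694 -0.23837794]
```

View pics/c4.png

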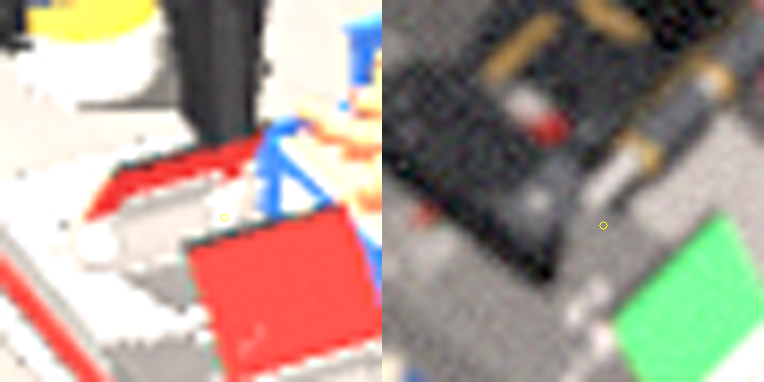

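In the crops the finger's dark part seems to end about 28 mm above the reported TCP. To find the true tip I'll difference images before and after a small upward move.

```bash
python3 - <<'E'
from h import *
for n in('side','scene'): np.save(n+'0.npy',eyes.camera(n)['pixels'])
E
```

Emit:
arm_command(steps=[{"slide":[0,0,0.03],"rot":[0,0,0],"grip":0},{"slide":[0,0,0.03],"rot":[0,0,0],"grip":0},{"slide":[0,0,0],"rot":[0,0,0],"grip":0},{"slide":[0,0,0],"rot":[0,0,0],"grip":0},{"slide":[0,0,0],"rot":[0,0,0],"grip":0},{"slide":[0,0,0],"rot":[0,0,0],"grip":0},{"slide":[0,0,0],"rot":[0,0,0],"grip":0},{"slide":[0,0,0],"rot":[0,0,0],"grip":0}])

```text
time: 4.3
ee_pos: [0.5179, 0.1671, 0.1496]
eef_rot: [0.669, 0.743, -0.0, 0.0]
ft_force: [0.3, -1.1, -0.1]
width: 0.0006
grip_force: 0.0
```

```bash
python3 - <<'E'
from h import *
e=sensors.read_state()['ee_pos'];print(e)
p=eyes.camera('side');a=np.load('side0.npy');b=p['pixels']
print('proj now',proj(p,e),'before',proj(p,[.5184,.1679,.0905]))
for v in range(138,182,2): print(v,*['%3d/%3d'%(a[v,u].mean(),b[v,u].mean()) for u in range(284,312,2)])
v=eyes.camera('wrist');im=v['pixels'][:,:,::-1].copy();t=proj(v,e);print('wrist',t)
cv2.circle(im,tuple(int(x) for x in t),5,(0,255,255),1);cv2.imwrite('pics/w.png',im)
E
```

```text
[0.51793761 0.16714    0.14955891]
proj now [296.95658633 156.53370956] before [297.9154837  174.18340083]
138  46/128  46/122  67/111 109/134 109/ 41 113/ 32 115/ 41  88/ 41  46/ 27  37/129  42/131  45/131  46/132  47/132
140  39/127  42/123  68/113  88/136  65/ 52  50/ 26  42/ 36  43/ 43  41/ 24  91/130  51/131  47/132  47/132  45/132
142  91/129  39/123  50/114  47/134  44/ 65  47/ 26  47/ 36  47/ 42  45/ 27  79/131  63/131  44/131  46/131  45/132
144 133/129  46/124  76/114 113/134  44/ 64  45/ 24  46/ 34  46/ 40  46/ 26  50/129  50/132  42/131  40/130  78/131
146 117/129  91/124  74/116  91/120  47/137  46/ 49  46/ 28  47/ 37  47/ 23  28/132 123/132 130/132 134/131 132/131
148 121/130 122/125 115/117  84/121  46/135  42/136  36/ 79  37/132  30/133  28/134 128/133 132/132 131/131 133/132
150 131/130 126/126 117/117 123/122  26/135  30/133  29/136  40/133  35/133  26/135 133/133 132/132 133/132 132/132
152 128/129 122/123 142/142 131/128  42/140  29/139  31/137  41/138  36/134  23/134 136/134 132/132 131/131 131/131
154 161/161 156/155 145/146 103/103  42/ 67  31/ 70  30/ 68  42/ 
[... 892 characters left out ...]
62/ 62  95/ 94 117/117 103/103 109/107 140/140 162/162  86/ 85 180/180  95/ 96 192/192
172  65/ 63  82/ 82 120/120 104/105  99/100 107/107 157/158 214/213 130/130 118/117  86/ 87 205/205 181/181  89/ 90
174 108/107 108/108 114/114 123/123 127/127 127/128 118/118 243/244 117/117 125/125  63/ 63  68/ 69  59/ 59  83/ 83
176 182/183 122/123 126/127 127/127 127/127 128/129  92/ 93  59/ 60  58/ 58  80/ 79  85/ 84  88/ 87  88/ 87  87/ 88
178 243/243 117/117 125/124 122/122 123/123  60/ 60  84/ 83  86/ 86  87/ 88  88/ 87  86/ 87  86/ 87  86/ 88  88/ 87
180 114/114 115/115 138/138 113/112 101/100  81/ 81  87/ 87  86/ 87  87/ 87  87/ 87  86/ 87  87/ 86  87/ 87  87/ 86
wrist [321.52700959 224.02722949]
```

View pics/w.png

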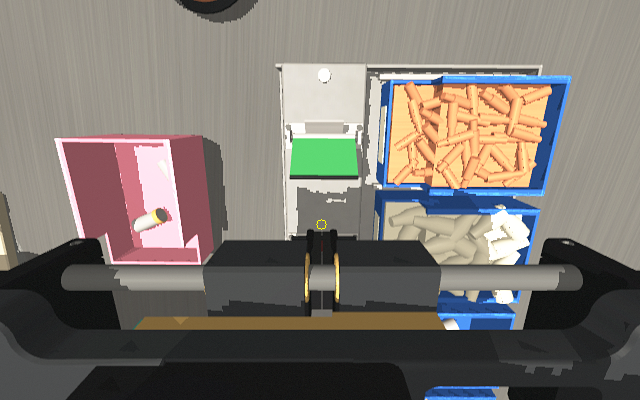

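The wrist view shows the shut fingertips ending near (321,232), just below the TCP marker at (321,224), with the green tips tag ahead. I'll triangulate the tip from the side (297,147) and wrist views.

```bash
python3 - <<'E'
from h import *
from scipy.optimize import least_squares
e=sensors.read_state()['ee_pos']
s=eyes.camera('side');w=eyes.camera('wrist')
print('wrist cam',w['pose'][:3].round(3).tolist(),w['intrinsics'][0,0])
f=least_squares(lambda X:np.r_[proj(s,X)-[298,147],proj(w,X)-[321,232]],e);print(f.x,f.x-e,f.fun)
for d in([0,0,.03],[0,-.01,.03],[0,.01,.03],[0,.01,0],[0,-.01,0]): print(d,proj(s,e+d),proj(w,e+d))
g=w['pixels'].mean(2)
for v in range(216,262,2): print(v,g[v,300:344:3].astype(int))
E
```

```text
wrist cam [[0.995, 0.1, 0.03, 0.51], [0.105, -0.954, -0.281, 0.243], [0.001, 0.282, -0.959, 0.347]] 281.04740030588016
[0.51742935 0.17175116 0.17619413] [-0.00052271  0.00455629  0.02656499] [-2.20175645  0.47892153  0.49292746  0.19242523]
[0, 0, 0.03] [296.47820967 147.08066936] [321.5639354  240.84188278]
[0, -0.01, 0.03] [297.7160761  148.69366892] [319.97044432 254.74250074]
[0, 0.01, 0.03] [295.2548542  145.48657828] [323.20734905 226.50577169]
[0, 0.01, 0] [295.74418592 154.87507097] [322.93585694 211.40227482]
[0, -0.01, 0] [298.17725609 158.14784924] [320.14251372 236.22883911]
216 [113 113 113 114 115 114 117 114 114 115 114 115 115 117 115]
218 [115 114 116 116 116 118 117 114 114 116 115 116 115 116 117]
220 [115 115 115 115 115 116 117 116 114 115 116 113 115 117 117]
222 [115 115 115 115 116 115 117 116 114 115 114 112 112 113 115]
224 [114 116 115 117 115 115 115 116 116 115 116 113 113 113 115]
226 [114 116 116 117 114 114 116 116 116 116 113 115 114 113 115]
228 [113 114 115 101 108 115 115 114 114 116 118 100 117 114 115]
230 [114 114 118  18  16 110 109 118 108 11
[... 177 characters left out ...]
 33 26 31 31 24 20 18 67 64]
238 [36 40 24 22 20 31 29 31 29 31 27 21 21 35 34]
240 [37 37 35 20 19 32 31 37 34 32 27 22 28 38 37]
242 [41 43 43 19 18 30 31 42 33 31 26 21 34 40 40]
244 [41 40 40 23 20 31 32 40 30 31 32 20 31 41 42]
246 [42 39 33 19 21 31 33 38 32 31 32 19 32 39 43]
248 [41 44 34 19 26 32 30 41 30 29 33 22 34 42 41]
250 [40 40 31 20 32 33 30 39 31 32 33 20 36 42 42]
252 [42 41 48 20 32 30 34 63 30 31 30 18 46 43 42]
254 [ 43  41  95  44  31  32  28  59  30  32  29  19 106  41  41]
256 [ 41  40 124  62  29  33  32  61  30  33  29  19 135  36  43]
258 [ 42  39 127  69  31  33  34  59  28  32  33  16 153  35  43]
260 [ 41  40 110  88  29  31  32  60  33  29  33  18 170  34  41]
```

Both views put the real fingertip about 28 mm above the reported TCP. I'll go down to a reported z of about 0.062, which is a real tip height of about 0.09, then push gently and watch the force.

Emit:
arm_command(steps=[{"slide":[0,0,-0.03],"rot":[0,0,0],"grip":0},{"slide":[0,0,-0.03],"rot":[0,0,0],"grip":0},{"slide":[0,0,-0.027],"rot":[0,0,0],"grip":0},{"slide":[0,0,0],"rot":[0,0,0],"grip":0},{"slide":[0.001,-0.008,0],"rot":[0,0,0],"grip":0},{"slide":[0.001,-0.008,0],"rot":[0,0,0],"grip":0},{"slide":[0.001,-0.008,0],"rot":[0,0,0],"grip":0},{"slide":[0.001,-0.008,0],"rot":[0,0,0],"grip":0}])

```text
time: 5.5
ee_pos: [0.5223, 0.1345, 0.0631]
eef_rot: [0.669, 0.743, 0.0, 0.0]
ft_force: [-0.4, -0.4, 0.1]
width: 0.0004
grip_force: 0.1
```

```bash
cat > see.py <<'E'
from h import *
st=sensors.read_state();print(st['time'],st['ee_pos'],st['ft_force'])
p=eyes.camera('side');h=cv2.cvtColor(p['pixels'],cv2.COLOR_RGB2HSV);q=np.load('q.npy')
for i in range(4):
    for l in(-1,1):
        m=np.zeros((400,640),'uint8');t=W(q,tagp(Y[i],l));cv2.fillPoly(m,[np.int32([proj(p,t[k]) for k in(0,1,3,2)])],1)
        x=h[m>0];red=((x[:,0]<8)|(x[:,0]>172))&(x[:,1]>150);g=(x[:,0]>45)&(x[:,0]<80)&(x[:,1]>120);print(i,l,'red %.2f green %.2f'%(red.mean(),g.mean()))
E
python3 see.py
```

```text
5.5 [0.52226196 0.13450562 0.0631064 ] [-0.43415952 -0.36081877  0.12684839]
0 -1 red 0.35 green 0.00
0 1 red 0.11 green 0.00
1 -1 red 0.55 green 0.00
1 1 red 0.72 green 0.00
2 -1 red 0.44 green 0.00
2 1 red 0.80 green 0.00
3 -1 red 0.23 green 0.00
3 1 red 0.80 green 0.00
```

No wing contact so far, and the tag is moving. I'll continue the push and then retract.

Emit:
arm_command(steps=[{"slide":[0.001,-0.008,0],"rot":[0,0,0],"grip":0},{"slide":[0.001,-0.008,0],"rot":[0,0,0],"grip":0},{"slide":[0.001,-0.008,0],"rot":[0,0,0],"grip":0},{"slide":[0.001,-0.008,0],"rot":[0,0,0],"grip":0},{"slide":[0,0,0],"rot":[0,0,0],"grip":0},{"slide":[0,0,0],"rot":[0,0,0],"grip":0},{"slide":[0,0,0],"rot":[0,0,0],"grip":0},{"slide":[0,0,0],"rot":[0,0,0],"grip":0}])

```text
time: 6.55
ee_pos: [0.5259, 0.1035, 0.0627]
eef_rot: [0.669, 0.743, 0.0, 0.0]
ft_force: [-0.1, 0.5, -0.6]
width: 0.0007
grip_force: 0.0
```

```bash
python3 see.py
```

```text
6.55 [0.52591961 0.10345124 0.06266658] [-0.13123088  0.52302976 -0.58468902]
0 -1 red 0.09 green 0.00
0 1 red 0.03 green 0.00
1 -1 red 0.47 green 0.00
1 1 red 0.10 green 0.00
2 -1 red 0.49 green 0.00
2 1 red 0.80 green 0.00
3 -1 red 0.23 green 0.00
3 1 red 0.80 green 0.00
```

The cups tag appears to be over. I'll lift and move to the diffusers tag.

Emit:
arm_command(steps=[{"slide":[0,0,0.045],"rot":[0,0,0],"grip":0},{"slide":[0,0,0.045],"rot":[0,0,0],"grip":0},{"slide":[0.005,-0.045,0],"rot":[0,0,0],"grip":0},{"slide":[0.005,-0.045,0],"rot":[0,0,0],"grip":0},{"slide":[0.005,-0.045,0],"rot":[0,0,0],"grip":0},{"slide":[0.004,-0.044,0],"rot":[0,0,0],"grip":0},{"slide":[0,0,0],"rot":[0,0,0],"grip":0},{"slide":[0,0,0],"rot":[0,0,0],"grip":0}])

```text
time: 7.6
ee_pos: [0.545, -0.0751, 0.1526]
eef_rot: [0.669, 0.743, 0.0, -0.0]
ft_force: [-0.6, 0.4, -0.6]
width: 0.0007
grip_force: 0.0
```

```bash
python3 see.py
```

```text
7.6 [ 0.54495827 -0.07508214  0.15257289] [-0.62503606  0.35598054 -0.58316975]
0 -1 red 0.44 green 0.00
0 1 red 0.12 green 0.00
1 -1 red 0.46 green 0.00
1 1 red 0.10 green 0.00
2 -1 red 0.44 green 0.00
2 1 red 0.80 green 0.00
3 -1 red 0.31 green 0.00
3 1 red 0.81 green 0.00
```

The cups tag is over and the low tag is untouched. Now I'll lower and push the diffusers tag the same way.

Emit:
arm_command(steps=[{"slide":[0,0,-0.03],"rot":[0,0,0],"grip":0},{"slide":[0,0,-0.03],"rot":[0,0,0],"grip":0},{"slide":[0,0,-0.03],"rot":[0,0,0],"grip":0},{"slide":[0,0,0],"rot":[0,0,0],"grip":0},{"slide":[0.001,-0.008,0],"rot":[0,0,0],"grip":0},{"slide":[0.001,-0.008,0],"rot":[0,0,0],"grip":0},{"slide":[0.001,-0.008,0],"rot":[0,0,0],"grip":0},{"slide":[0.001,-0.008,0],"rot":[0,0,0],"grip":0}])

```text
time: 8.65
ee_pos: [0.5492, -0.1086, 0.0631]
eef_rot: [0.669, 0.743, 0.0, 0.0]
ft_force: [0.7, -0.5, 0.5]
width: 0.0004
grip_force: 0.1
```

Emit:
arm_command(steps=[{"slide":[0.001,-0.008,0],"rot":[0,0,0],"grip":0},{"slide":[0.001,-0.008,0],"rot":[0,0,0],"grip":0},{"slide":[0.001,-0.008,0],"rot":[0,0,0],"grip":0},{"slide":[0.001,-0.009,0],"rot":[0,0,0],"grip":0},{"slide":[0,0,0],"rot":[0,0,0],"grip":0},{"slide":[0,0,0],"rot":[0,0,0],"grip":0},{"slide":[0,0,0],"rot":[0,0,0],"grip":0},{"slide":[0,0,0],"rot":[0,0,0],"grip":0}])

```text
time: 9.65
ee_pos: [0.553, -0.1405, 0.0627]
eef_rot: [0.669, 0.743, 0.0, -0.0]
ft_force: [0.1, 0.5, 0.5]
width: 0.0005
grip_force: 0.0
```

Emit:
arm_command(steps=[{"slide":[0,0,0.04],"rot":[0,0,0],"grip":0},{"slide":[0,0,0.05],"rot":[0,0,0],"grip":0},{"slide":[0,0,0.05],"rot":[0,0,0],"grip":0},{"slide":[-0.02,-0.05,0],"rot":[0,0,0],"grip":0},{"slide":[-0.02,-0.05,0],"rot":[0,0,0],"grip":0},{"slide":[-0.02,-0.05,0],"rot":[0,0,0],"grip":0},{"slide":[0,0,0],"rot":[0,0,0],"grip":0},{"slide":[0,0,0],"rot":[0,0,0],"grip":0}])

```text
time: 10.65
ee_pos: [0.4933, -0.2901, 0.2026]
eef_rot: [0.669, 0.743, 0.0, -0.0]
ft_force: [0.3, 0.8, 0.3]
width: 0.0006
grip_force: 0.0
```

```bash
python3 see.py; python3 - <<'E'
from h import *
o=[cv2.resize(eyes.camera(n)['pixels'][a:b,c:d,::-1],(390,390),interpolation=cv2.INTER_CUBIC) for n,a,b,c,d in(('side',125,295,260,430),('scene',155,325,240,410))]
cv2.imwrite('pics/end.png',np.hstack(o))
E
```

```text
10.65 [ 0.49329531 -0.29011963  0.20260076] [0.32858785 0.8414339  0.26747776]
0 -1 red 0.45 green 0.00
0 1 red 0.12 green 0.00
1 -1 red 0.23 green 0.00
1 1 red 0.06 green 0.00
2 -1 red 0.08 green 0.00
2 1 red 0.15 green 0.00
3 -1 red 0.27 green 0.00
3 1 red 0.03 green 0.00
```

View pics/end.png

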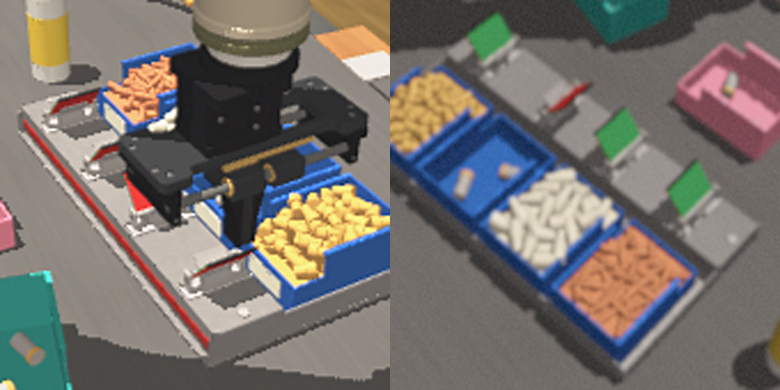

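The scene half shows green tags at diffusers (490,35), cups (620,135) and tips (690,188), and the low bin's tag still red at (568,97). The bins haven't moved and the arm is clear, so I'm handing it in.

```bash
python3 -c "
from h import *
print(order.close_job())"
```

```text
the job is handed in; nothing more can be done
None
```

I tipped the cups and diffusers tags over to green and left the tips tag (green) and the low bin's tag (red) as they were; the last picture showed all four correct, and the job is handed in.

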